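# Clamp the glued phones and nest the glue cups

### The job

The phones standing in the docks have just been glued: clamp each of them with a spring clip of its own, squeezing the clip open, bringing its jaws over the phone's upright edge that faces the robot and letting it close there, with the phone left standing in its dock. Only once every phone is clamped, clear up the glue cups: first stand the white cup on the round cork coaster, then nest the two coloured cups in it there, upright and fully home, with the handles fanned well apart so that none lies over another. Leave the other things on the desk where they are.

Things in the scene. Friction and masses are not known exactly. Their poses are not given: they have to be found in the camera images.
- phone_1: a glued phone with a blue back, on end in its own fixed grey slotted dock (96 x 64 mm, 34 mm high, same axes, phone in the middle): 70 wide (x) x 10 thick (y) x 140 mm tall (z, up); origin at the centre of its lower end, 6 mm above the desk; its upright -x edge faces the robot. The dock hides its lowest 28 mm, with 1 mm play. Absent in some starts (dock then empty)
- phone_2: a glued phone with a white back, on end in its own fixed grey slotted dock (96 x 64 mm, 34 mm high, same axes, phone in the middle): 70 wide (x) x 10 thick (y) x 140 mm tall (z, up); origin at the centre of its lower end, 6 mm above the desk; its upright -x edge faces the robot. The dock hides its lowest 28 mm, with 1 mm play. Absent in some starts (dock then empty)
- phone_3: a glued phone with a red back, on end in its own fixed grey slotted dock (96 x 64 mm, 34 mm high, same axes, phone in the middle): 70 wide (x) x 10 thick (y) x 140 mm tall (z, up); origin at the centre of its lower end, 6 mm above the desk; its upright -x edge faces the robot. The dock hides its lowest 28 mm, with 1 mm play. Absent in some starts (dock then empty)
- clip_yellow_grip (a point): grip point of the yellow spring clip, midway between its handle ends, half-way up. The clip lies flat, 44 mm tall, hinge axis z upright, x from handles to jaws. The handle ends are upright round bars (radius 5 mm); squeezed together along y they open the jaws: 64 mm over the bars at rest, 32 at a firm stop; 8 N rising to 16 N, 40 N is safe. Squeezing pushes the clip about 4 mm forward (+x)
- clip_yellow_jaw (a point): middle of the yellow clip's jaw pads, half-way up, 82 mm ahead (+x) of the grip point; pads 18 mm long (x) and 44 mm tall; squeezed to the stop they part to 22 mm (inner ends) and 30 mm (tips). The pivot pin, radius 8 mm, lies 37 mm behind this point
- clip_yellow_l (a joint): opening of one jaw of the yellow clip, rad: 0 shut, 0.11 closed on a 10 mm phone, 0.34 fully squeezed; sprung shut; the other jaw mirrors it
- clip_green_grip (a point): grip point of the green spring clip, midway between its handle ends, half-way up. The clip lies flat, 44 mm tall, hinge axis z upright, x from handles to jaws. The handle ends are upright round bars (radius 5 mm); squeezed together along y they open the jaws: 64 mm over the bars at rest, 32 at a firm stop; 8 N rising to 16 N, 40 N is safe. Squeezing pushes the clip about 4 mm forward (+x)
- clip_green_jaw (a point): middle of the green clip's jaw pads, half-way up, 82 mm ahead (+x) of the grip point; pads 18 mm long (x) and 44 mm tall; squeezed to the stop they part to 22 mm (inner ends) and 30 mm (tips). The pivot pin, radius 8 mm, lies 37 mm behind this point
- clip_green_l (a joint): opening of one jaw of the green clip, rad: 0 shut, 0.11 closed on a 10 mm phone, 0.34 fully squeezed; sprung shut; the other jaw mirrors it
- clip_red_grip (a point): grip point of the red spring clip, midway between its handle ends, half-way up. The clip lies flat, 44 mm tall, hinge axis z upright, x from handles to jaws. The handle ends are upright round bars (radius 5 mm); squeezed together along y they open the jaws: 64 mm over the bars at rest, 32 at a firm stop; 8 N rising to 16 N, 40 N is safe. Squeezing pushes the clip about 4 mm forward (+x)
- clip_red_jaw (a point): middle of the red clip's jaw pads, half-way up, 82 mm ahead (+x) of the grip point; pads 18 mm long (x) and 44 mm tall; squeezed to the stop they part to 22 mm (inner ends) and 30 mm (tips). The pivot pin, radius 8 mm, lies 37 mm behind this point
- clip_red_l (a joint): opening of one jaw of the red clip, rad: 0 shut, 0.11 closed on a 10 mm phone, 0.34 fully squeezed; sprung shut; the other jaw mirrors it
- cup_white_center (a point): centre of the white glue cup, half-way up (28 mm): an open tapered cup 56 mm tall, 84 mm across the rim, 52 mm across the foot, inner floor 14 mm up; z up, x towards its handle. Cups nest with a 14 mm step when their handles do not lie over one another. Weight 80 g.
- cup_white_handle (a point): grip point on the white cup's handle, 66 mm from the cup's axis and 57 mm above its underside: a straight bar pointing out along x, 10 mm wide, 22 mm tall (from 46 to 68 mm up), reaching 86 mm from the axis; take it from above across its width
- cup_blue_center (a point): centre of the blue glue cup, half-way up (28 mm): an open tapered cup 56 mm tall, 84 mm across the rim, 52 mm across the foot, inner floor 14 mm up; z up, x towards its handle. Cups nest with a 14 mm step when their handles do not lie over one another. Weight 80 g.
- cup_blue_handle (a point): grip point on the blue cup's handle, 66 mm from the cup's axis and 57 mm above its underside: a straight bar pointing out along x, 10 mm wide, 22 mm tall (from 46 to 68 mm up), reaching 86 mm from the axis; take it from above across its width
- cup_orange_center (a point): centre of the orange glue cup, half-way up (28 mm): an open tapered cup 56 mm tall, 84 mm across the rim, 52 mm across the foot, inner floor 14 mm up; z up, x towards its handle. Cups nest with a 14 mm step when their handles do not lie over one another. Weight 80 g.
- cup_orange_handle (a point): grip point on the orange cup's handle, 66 mm from the cup's axis and 57 mm above its underside: a straight bar pointing out along x, 10 mm wide, 22 mm tall (from 46 to 68 mm up), reaching 86 mm from the axis; take it from above across its width
- coaster: fixed round cork coaster, 100 mm across, 4 mm thick; origin at the centre of its underside on the desk. A cup stands fully on it when within 24 mm of its middle
- tape: bystander, to be left where it lies: black tape roll, 58 mm across, 19 mm high; origin at the centre of its underside
- driver: bystander, to be left where it lies: red precision screwdriver, 144 mm long, 16 mm thick; origin at the centre of its underside
- cutter: bystander, to be left where it lies: red-handled side cutters, 119 mm long, 15 mm high; origin at the centre of its underside
- pen: bystander, to be left where it lies: white and green marker pen, 135 mm long, 16 mm thick; origin at the centre of its underside
There are look-alikes about, which are no part of the job. There is more than one size of the coaster; the job needs the larger.

How it is judged:
On the way, in this order (a step that is already met when the one before it is completed fails the run):
1. every phone there is has a closed clip on it and stands in its dock (((x of clip_yellow_jaw in the frame of phone_1 between -0.034 and 0.034 m and y of clip_yellow_jaw in the frame of phone_1 between -0.008 and 0.008 m and z of clip_yellow_jaw in the frame of phone_1 between 0.035 and 0.138 m and value of joint clip_yellow_l between 0.06 and 0.17 rad) or (x of clip_green_jaw in the frame of phone_1 between -0.034 and 0.034 m and y of clip_green_jaw in the frame of phone_1 between -0.008 and 0.008 m and z of clip_green_jaw in the frame of phone_1 between 0.035 and 0.138 m and value of joint clip_green_l between 0.06 and 0.17 rad) or (x of clip_red_jaw in the frame of phone_1 between -0.034 and 0.034 m and y of clip_red_jaw in the frame of phone_1 between -0.008 and 0.008 m and z of clip_red_jaw in the frame of phone_1 between 0.035 and 0.138 m and value of joint clip_red_l between 0.06 and 0.17 rad)) and angle between each of phone_1, phone_2, phone_3's own z axis and vertical below 0.15 rad and height (world z) of phone_1 between 0.002 and 0.014 m and ((x of clip_yellow_jaw in the frame of phone_2 between -0.034 and 0.034 m and y of clip_yellow_jaw in the frame of phone_2 between -0.008 and 0.008 m and z of clip_yellow_jaw in the frame of phone_2 between 0.035 and 0.138 m and value of joint clip_yellow_l between 0.06 and 0.17 rad) or (x of clip_green_jaw in the frame of phone_2 between -0.034 and 0.034 m and y of clip_green_jaw in the frame of phone_2 between -0.008 and 0.008 m and z of clip_green_jaw in the frame of phone_2 between 0.035 and 0.138 m and value of joint clip_green_l between 0.06 and 0.17 rad) or (x of clip_red_jaw in the frame of phone_2 between -0.034 and 0.034 m and y of clip_red_jaw in the frame of phone_2 between -0.008 and 0.008 m and z of clip_red_jaw in the frame of phone_2 between 0.035 and 0.138 m and value of joint clip_red_l between 0.06 and 0.17 rad)) and height (world z) of phone_2 between 0.002 and 0.014 m and ((x of clip_yellow_jaw in the frame of phone_3 between -0.034 and 0.034 m and y of clip_yellow_jaw in the frame of phone_3 between -0.008 and 0.008 m and z of clip_yellow_jaw in the frame of phone_3 between 0.035 and 0.138 m and value of joint clip_yellow_l between 0.06 and 0.17 rad) or (x of clip_green_jaw in the frame of phone_3 between -0.034 and 0.034 m and y of clip_green_jaw in the frame of phone_3 between -0.008 and 0.008 m and z of clip_green_jaw in the frame of phone_3 between 0.035 and 0.138 m and value of joint clip_green_l between 0.06 and 0.17 rad) or (x of clip_red_jaw in the frame of phone_3 between -0.034 and 0.034 m and y of clip_red_jaw in the frame of phone_3 between -0.008 and 0.008 m and z of clip_red_jaw in the frame of phone_3 between 0.035 and 0.138 m and value of joint clip_red_l between 0.06 and 0.17 rad)) and height (world z) of phone_3 between 0.002 and 0.014 m), for 0.2 s.
2. the white cup stands on the cork coaster (angle between cup_white_center's own z axis and vertical below 0.12 rad and height (world z) of cup_white_center between 0.027 and 0.038 m and horizontal distance between cup_white_center and coaster below 0.024 m), for 0.2 s.
3. every coloured cup is nested in the white cup with the handles apart (all of step 2 and angle between each of cup_blue_center, cup_orange_center's own z axis and vertical below 0.12 rad and horizontal distance between each of cup_blue_center, cup_orange_center and cup_white_center below 0.008 m and z of each of cup_blue_center, cup_orange_center in the frame of cup_white_center above 0.008 m and (z of cup_blue_center in the frame of cup_white_center below 0.018 m or z of cup_blue_center in the frame of cup_orange_center between 0.01 and 0.018 m) and horizontal distance between each of cup_blue_handle, cup_orange_handle and cup_white_handle above 0.045 m and (z of cup_orange_center in the frame of cup_white_center below 0.018 m or z of cup_orange_center in the frame of cup_blue_center between 0.01 and 0.018 m) and horizontal distance between cup_blue_handle and cup_orange_handle above 0.045 m), for 0.2 s.
At the end, for the whole second after the job is handed in: each phone upright in its dock with a closed clip, its pads' middle inside the phone's outline; white cup upright, its foot fully on the coaster, coloured cups upright in it (axes within 8 mm), each home in the cup below (14 +- 4 mm), handle grip points 45 mm apart from above (all of step 1 and all of step 3 and velocity of joint each of clip_yellow_l, clip_green_l, clip_red_l below 0.1 rad/s); the robot touches nothing.
It fails at once if the tape is moved over 30 mm (distance of tape from where it was at the start of the episode above 0.03 m).
It fails at once if the driver is moved over 30 mm (distance of driver from where it was at the start of the episode above 0.03 m).
It fails at once if the cutter is moved over 30 mm (distance of cutter from where it was at the start of the episode above 0.03 m).
It fails at once if the pen is moved over 30 mm (distance of pen from where it was at the start of the episode above 0.03 m).
It fails at once if a phone is knocked over or pulled out of its dock (angle between any of phone_1, phone_2, phone_3's own z axis and vertical above 0.5 rad).
Of phone_1, phone_2, phone_3 only 2 to 3 are there at a start; the rules pass over those that are not, and their reading is None.
At some moment in a run one of cup_white, cup_blue, cup_orange may be knocked a few centimetres aside while the robot is not near it.
It also fails if it takes over 208 s, if anything falls off the work surface, if the arm or the gripper's body presses on something with over 40 N, if the wrist force passes 120 N, or if a joint passes its speed limit or range.

### The arm

A 7-joint arm with a two-finger parallel gripper is mounted at the origin on a cart in front of the work surface, level with it; the furniture and walls round the work are solid. World frame = base frame: x ahead of the robot, y to its left, z up, the work surface at z = 0. Lengths are in m, angles in rad, forces in N, time in s.
With the tool pointing down it reaches from about 0.425 to 0.875 m from the base axis. Payload 4.7 kg.
Tool frame: the origin (TCP) lies between the finger pads; the fingertips stand 14 mm ahead of it and the grasp point (between the pads) lies 5 mm behind it; z points along the fingers, y is the line along which they close (so a half turn about z gives the same grasp; the last joint's range is limited). The gripper opens to 87 mm and grips with 3 to 60 N. Pads are 19 mm wide; open, the fingers measure 117 mm over their backs; the gripper's body (75 mm by 190 mm) begins 51 mm behind the grasp point.
Start: joints at [-1.316, 0.321, -0.07, 1.45, 0.023, 1.371, -0.057], TCP at [0.155, 0.631, 0.237] pointing down, gripper open.
Joint ranges: [-2.86, 2.86], [-0.3, 2.09], [-1.38, 1.24], [0.06, 2.45], [-1.56, 4.7], [0.09, 2.05], [-2.69, 2.69]. Speed limits (rad/s): [2.57, 2.57, 3.14, 3.14, 3.14, 3.14, 3.14].

### API

Orientations are given as a rotation vector (axis times angle).
In Python, from bench import ctrl gives the robot as it stands.
- The arm moves only by the shell command python3 -m inch 'ROWS' [OPENING] [FORCE]. ROWS is JSON, a list of rows, each a list of 6 numbers: the shift along the world's x, y, z in mm, then the turn, a rotation vector about the world's x, y, z in degrees. In form: [[tx, ty, tz, rx, ry, rz], ...]. A call has 1 to 20 rows; each row is the pose to reach, as a shift and turn from the pose commanded when the call began; what a row does not reach only later rows make up. A row lasts 1/8 s, in which the tool goes at most 62.5 mm and 10.7 degrees, less where a joint would pass 70% of its speed; a pose out of reach is approached as far as the arm can. A call with a gripper value outside its range is refused whole. OPENING is the finger opening in mm, from 0 to 87, set as the call begins (- or left out, the last holds). The fingers move at their own pace and stop on an object; FORCE is the grip in N (left out, the last holds). Time passes only in rows, so rows that repeat a pose let the fingers close. It gives the time, the measured TCP pose, the force, the opening and the grip force at its end, in the units of the state.
- ctrl.get_state(): the state, without advancing time (a new reading comes with each control period).
- ctrl.get_image(name): name is "scene" or "side" or "wrist"; returns (picture, depth): 480x640x3 uint8, red, green, blue; 480x640 float32, m along the optical axis (not along the pixel's ray), 0 where there is no reading.
- ctrl.camera_params(name): a dict with "mtx" (3x3 intrinsics, pixels), "T" (4x4, takes a point from camera to world coordinates). Camera axes: x right, y down, z forward; pixel columns grow to the right and rows downward; lengths in m; the calibration is good to about 2 mm. A picture is of the moment at which its call begins: read the wrist's pose just before it. camera_params takes no time and is no camera call; for the wrist camera it gives the pose at the moment of the call.
- ctrl.close_job(): hands the job in; it is judged then, once.
The state is a dict: "time": time; "joint_positions": joint angles; "qd": joint speeds; "joint_torque": joint torques, N m; "position": TCP position; "tool_rot": TCP orientation; "ft_force": force on the tool from outside, world axes, zero at the start; "torque": the same for the moment, N m; "grip_width": opening from 0.0 (shut) to 1.0 (fully open); "grip_force": force on a finger pad.
Only numpy, scipy, OpenCV 4.12 (cv2) and the standard library are available. Lean on these libraries where they do the work, as an engineer would, in place of code of your own. Each camera call takes 0.05 s, during which the arm holds its last target. There are 200 camera calls.

## Working session

There is one attempt and no reset: what is moved stays moved. The work goes in short steps, Python scripts to look and compute and a shell command to move; the robot and the scene stay as the last step left them, time stands still between calls to the robot, and variables do not carry over. Pictures are saved under pics/ and viewed, at most 14 in all, crops included, and the job is handed in when it is done.

```bash
ls; mkdir -p pics
cat > h.py <<'E'
import numpy as np, cv2
from bench import ctrl
def shot(n,f):
    P=ctrl.camera_params(n); im,d=ctrl.get_image(n)
    cv2.imwrite(f'pics/{f}.png',im[:,:,::-1]); np.savez(f'pics/{f}.npz',im=im,d=d,K=P['mtx'],T=P['T'])
    return im,d,P
def load(f): return np.load(f'pics/{f}.npz')
def w(z,u,v,h=None):
    K,T=z['K'],z['T']; r=np.array([(u-K[0,2])/K[0,0],(v-K[1,2])/K[1,1],1])
    if h is None:
        p=z['d'][int(v)-1:int(v)+2,int(u)-1:int(u)+2]; s=np.median(p[p>0]) if (p>0).any() else 0
    else:
        q=T[:3,:3]@r; s=(h-T[2,3])/q[2]
    return T[:3,:3]@(r*s)+T[:3,3]
E
python3 - <<'E'
from h import *
for n in('scene','side','wrist'): im,d,P=shot(n,n+'0'); print(n,P['T'].round(2).tolist())
s=ctrl.get_state(); print(s['position'],s['tool_rot'],s['time'])
E
```

```text
pics
scene [[0.7, -0.29, 0.66, -0.43], [-0.72, -0.29, 0.64, -0.91], [0.01, -0.91, -0.41, 0.64], [0.0, 0.0, 0.0, 1.0]]
side [[-0.99, -0.08, 0.07, 0.39], [-0.1, 0.61, -0.79, 1.26], [0.02, -0.79, -0.61, 1.04], [0.0, 0.0, 0.0, 1.0]]
wrist [[0.24, 0.94, 0.26, 0.08], [0.97, -0.23, -0.06, 0.65], [-0.0, 0.26, -0.96, 0.38], [0.0, 0.0, 0.0, 1.0]]
[0.15497205 0.63086629 0.23574046] [-3.7725834e-01 -3.1187795e+00  2.1750299e-03] 0.15
```

View pics/scene0.png

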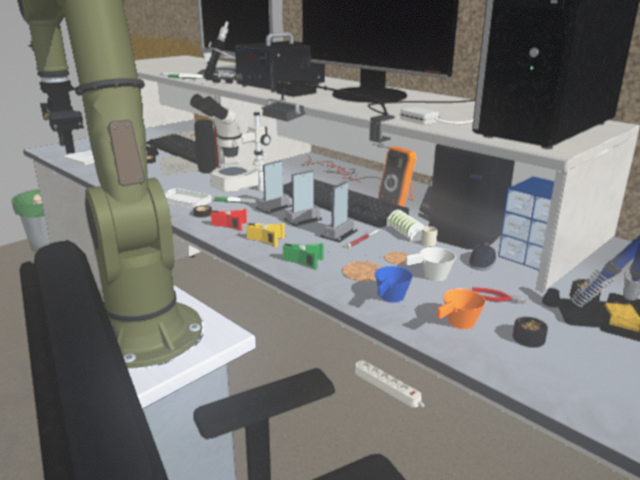

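View pics/side0.png

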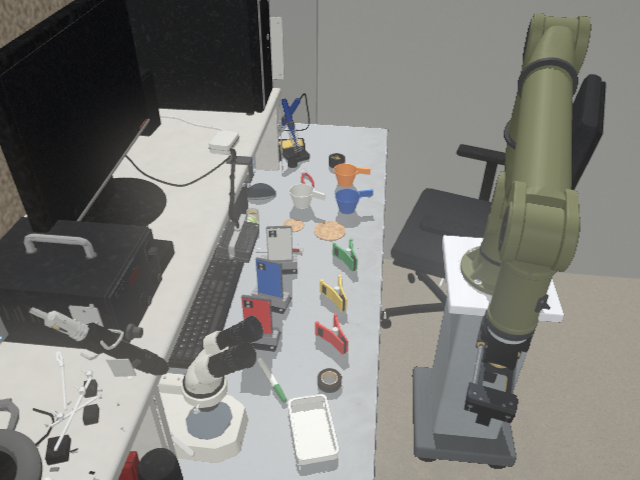

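All three phones are there, in the side view: white (279,243), blue (269,278), red (257,315). Clips: green (345,256), yellow (334,293), red (332,336). Cups: white (301,197), orange (345,175), blue (347,201). Cork discs: the larger is at (330,231) and the smaller at (293,225). Next I'll take enlarged crops.

Run:
```python
from h import *
z=load('side0'); im=z['im'][:,:,::-1]
cv2.imwrite('pics/c1.png',cv2.resize(im[145:245,260:390],None,fx=6,fy=6,interpolation=cv2.INTER_CUBIC))
cv2.imwrite('pics/c2.png',cv2.resize(im[220:355,230:380],None,fx=4.4,fy=4.4,interpolation=cv2.INTER_CUBIC))
```

```text
(no output)
```

View pics/c1.png

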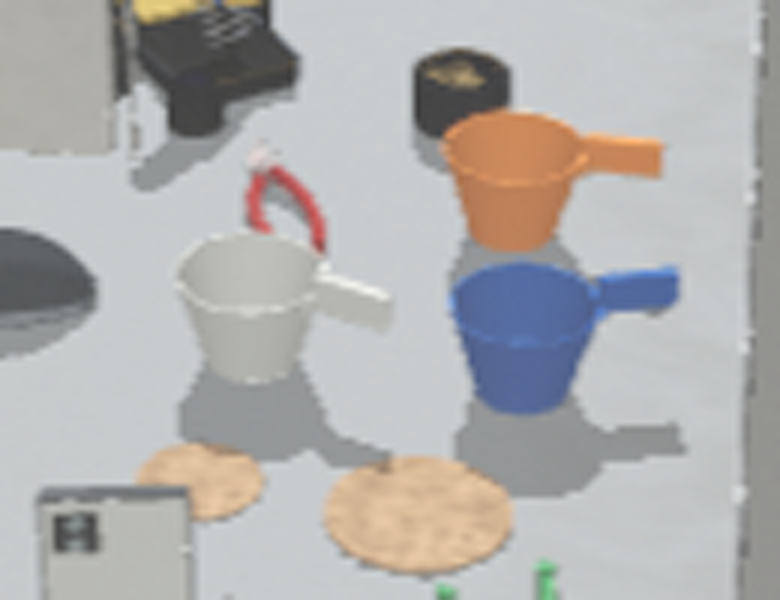

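View pics/c2.png

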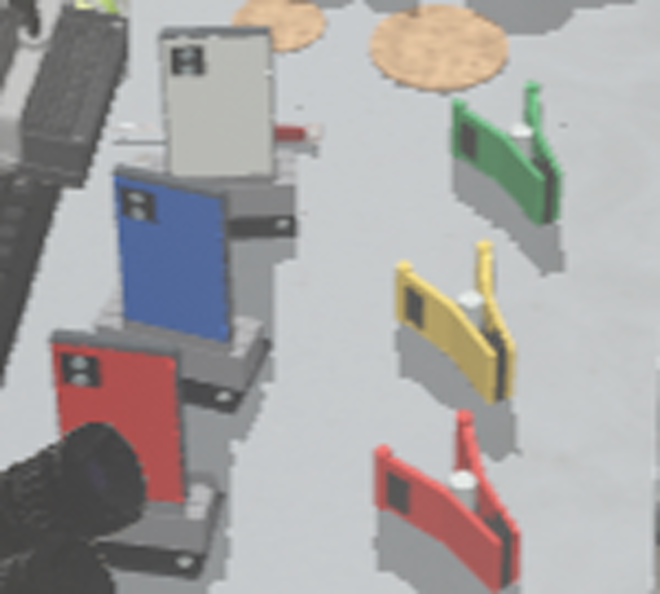

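The crops show the clips lying with their handles up-left and their pads at the lower right: green pads at crop (548,205), yellow (503,385), red (510,570). The cup handles point right, towards the robot. The large cork is at crop-1 (420,512). Now I'll get world positions by colour segmentation.

```bash
cat > m.py <<'E'
from h import *
def cloud(f):
    z=load(f); d=z['d']; v,u=np.mgrid[:480,:640]; K,T=z['K'],z['T']
    c=np.stack([(u-K[0,2])/K[0,0]*d,(v-K[1,2])/K[1,1]*d,d],-1); p=c@T[:3,:3].T+T[:3,3]
    return p,cv2.cvtColor(z['im'],cv2.COLOR_RGB2HSV),d>0
def blob(f,box,hue,smin=110,zr=(0.005,0.2),vmin=40):
    p,h,ok=cloud(f); H=h[...,0].astype(int); m=ok&(h[...,1]>=smin)&(h[...,2]>vmin)
    m&=(H>=hue[0])&(H<=hue[1]) if hue[0]<=hue[1] else (H>=hue[0])|(H<=hue[1])
    m&=(p[...,2]>zr[0])&(p[...,2]<zr[1]); b=np.zeros_like(m); b[box[1]:box[3],box[0]:box[2]]=1
    return p[m&b]
E
python3 - <<'E'
from m import *
f='side0'
for n,box,hu in[('green',(325,235,365,275),(45,80)),('yellow',(315,272,352,315),(20,34)),('red',(310,310,355,356),(172,8))]:
    p=blob(f,box,hu)
    t=p[p[:,2]>0.036]; r=cv2.minAreaRect((t[:,:2]*1000).astype(np.float32)); print(n,len(p),len(t),r, t.mean(0).round(3))
for n,box,hu in[('blue',(335,185,380,216),(105,125)),('orange',(332,160,372,190),(5,18))]:
    p=blob(f,box,hu); t=p[p[:,2]>0.05]; 
    print(n,len(p),p.max(0).round(3),(np.array(cv2.minEnclosingCircle((t[t[:,0]>t[:,0].min()+.05][:,:2]*1000).astype(np.float32))[0])).round(0), 'hend',t[t[:,0]<t[:,0].min()+.01].mean(0).round(3))
z=load(f); C=lambda u,v:(260+u/6,145+v/6)
for n,(u,v),h in[('coaster',(420,514),.004),('coasterL',(325,514),.004),('coasterR',(514,514),.004),('wrimL',(178,285),.056),('wrimR',(325,285),.056),('wrimT',(252,237),.056),('wrimB',(252,320),.056),('whend',(392,303),.06),('orimL',(443,150),.056),('orimR',(588,150),.056),('ohend',(662,155),.06),('brimL',(450,303),.056),('brimR',(597,303),.056),('bhend',(678,285),.06),('footW',(252,380),0),('footB',(522,412),0),('footO',(514,248),0)]:
    print(n,w(z,*C(u,v),h).round(3))
D=lambda u,v:(230+u/4.4,220+v/4.4)
for n,(u,v) in[('w-top L',(162,32)),('w-top R',(270,32)),('b L',(116,172)),('b R',(226,190)),('r L',(53,338)),('r R',(180,350))]:
    print(n,w(z,*D(u,v),.146).round(3))
E
```

```text
green 0 0 ((0.0, 0.0), (0.0, 0.0), 0.0) [nan nan nan]
yellow 111 65 ((454.0542297363281, 177.52517700195312), (57.04718780517578, 89.278564453125), 30.287708282470703) [0.461 0.178 0.041]
red 351 134 ((446.8254699707031, 327.08599853515625), (59.92768859863281, 95.67464447021484), 37.32692337036133) [0.452 0.326 0.041]
blue 443 [ 0.499 -0.211  0.072] [ 463. -256.] hend [ 0.388 -0.276  0.061]
orange 464 [ 0.527 -0.378  0.072] [ 480. -419.] hend [ 0.402 -0.414  0.061]
coaster [ 0.504 -0.126  0.004]
coasterL [ 0.553 -0.119  0.004]
coasterR [ 0.455 -0.132  0.004]
wrimL [ 0.649 -0.247  0.056]
wrimR [ 0.57  -0.257  0.056]
wrimT [ 0.616 -0.301  0.056]
wrimB [ 0.604 -0.218  0.056]
whend [ 0.531 -0.238  0.06 ]
orimL [ 0.52  -0.409  0.056]
orimR [ 0.436 -0.42   0.056]
ohend [ 0.393 -0.413  0.06 ]
brimL [ 0.501 -0.248  0.056]
brimR [ 0.422 -0.258  0.056]
bhend [ 0.379 -0.276  0.06 ]
footW [ 0.608 -0.243  0.   ]
footB [ 0.458 -0.231  0.   ]
footO [ 0.475 -0.398  0.   ]
w-top L [0.659 0.071 0.146]
w-top R [0.593 0.063 0.146]
b L [0.659 0.208 0.146]
b R [0.594 0.216 0.146]
r L [0.664 0.347 0.146]
r R [0.596 0.348 0.146]<stdin>:5: RuntimeWarning: Mean of empty slice.
  ret = um.true_divide(
```

Candidates in side-view pixels:
- **Cork:** larger (330,231), chosen; smaller (293,225), rejected.
- **Clips:** one of each colour, no duplicates.
- **White:** cup (301,197), told apart from the tray (313,430).
- **Tape rolls:** (337,160) and (330,380).

Now I'll move above the clips, with the yaw set for picking.

```bash
python3 -m inch '[[315,-391,80,0,0,-46],[315,-391,80,0,0,-46],[315,-391,80,0,0,-46],[315,-391,80,0,0,-46],[315,-391,80,0,0,-46],[315,-391,80,0,0,-46],[315,-391,80,0,0,-46],[315,-391,80,0,0,-46],[315,-391,80,0,0,-46],[315,-391,80,0,0,-46],[315,-391,80,0,0,-46],[315,-391,80,0,0,-46]]' 87 30
python3 - <<'E'
from h import *
shot('wrist','w1'); s=ctrl.get_state(); print(s['position'],s['joint_positions'])
E
```

```text
time: 1.65
position: [0.469, 0.2418, 0.3162]
tool_rot: [-1.561, -2.726, 0.001]
ft_force: [0.1, -0.2, -1.5]
grip_width: 1.0
grip_force: 0.0
[0.46915756 0.24155732 0.31626453] [-0.87962895  0.024873    0.36292654  1.63789396 -0.00889732  1.48094276
  0.01381451]
```

View pics/w1.png

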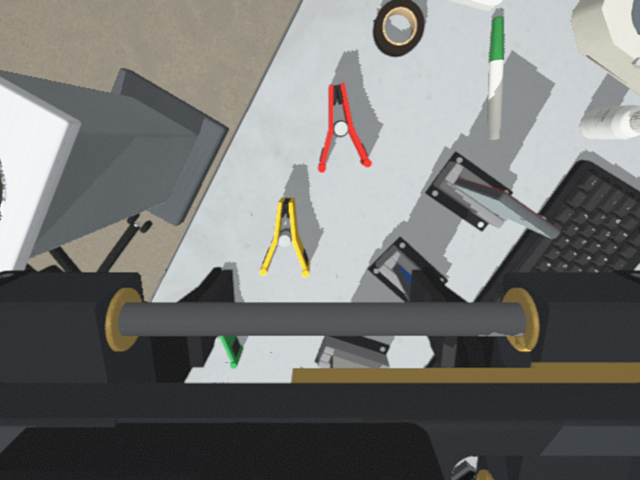

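The wrist view shows the red clip (bars (322,168) and (368,163), pin (341,129), pads (338,92)) and the yellow clip (bars (264,272) and (307,273), pin (284,240), pads (286,206)). The red dock centre is at about (470,190), and the fingers hide part of the green clip.

Run:
```python
from h import *
z=load('w1')
for n,a,b,p,j in[('red',(322,168),(368,163),(341,129),(338,92)),('yellow',(264,272),(307,273),(284.5,240),(286,206))]:
    A,B,P,J=[w(z,*q,.044) for q in(a,b,p,j)]; g=(A+B)/2; d=B-A; v=P-g
    print(n,g.round(4),'sep',np.hypot(*d[:2]).round(4),'yaw from bars',np.degrees(np.arctan2(d[1],d[0]))+90,'pin',np.degrees(np.arctan2(v[1],v[0])),np.hypot(*v[:2]),'depth z',w(z,*a)[2],w(z,*p), 'jaw yaw',np.degrees(np.arctan2(*(J-g)[1::-1])),np.hypot(*(J-g)[:2]))
```

```text
red [0.4722 0.2902 0.044 ] sep 0.0536 yaw from bars 126.46692530947274 pin 127.59223947032125 0.04095443010542295 depth z 0.04336156732671059 [0.44724328 0.32267625 0.04300719] jaw yaw 126.80325131463236 0.08021946823703188
yellow [0.4766 0.1391 0.044 ] sep 0.0541 yaw from bars 118.91991777834413 pin 120.46762109818954 0.042592009607961466 depth z 0.042692630224541506 [0.45507642 0.17544228 0.04274121] jaw yaw 118.40841200834795 0.0849706647280963
```

```bash
python3 -m inch '[[3,48,-100,0,0,6.5],[3,48.5,-160,0,0,6.5],[3,48.5,-220,0,0,6.5],[3,48.5,-260,0,0,6.5],[3,48.5,-294,0,0,6.5],[3,48.5,-294,0,0,6.5],[3,48.5,-294,0,0,6.5]]' 87 32
python3 -m inch '[[0,0,0,0,0,0],[0,0,0,0,0,0],[0,0,0,0,0,0],[0,0,0,0,0,0],[0,0,0,0,0,0],[0,0,0,0,0,0],[0,0,0,0,0,0],[0,0,0,0,0,0]]' 25 32
python3 -m inch '[[0,0,40,0,0,0],[0,0,80,0,0,0],[0,0,120,0,0,0],[0,0,150,0,0,0],[0,0,150,0,0,0]]'
```

```text
time: 2.58
position: [0.4734, 0.2894, 0.0239]
tool_rot: [1.408, 2.808, 0.001]
ft_force: [0.2, -0.2, -0.7]
grip_width: 0.997
grip_force: 0.0
time: 3.58
position: [0.474, 0.2888, 0.0233]
tool_rot: [1.409, 2.807, 0.002]
ft_force: [0.6, -1.4, 5.3]
grip_width: 0.346
grip_force: 32.0
time: 4.2
position: [0.4739, 0.2898, 0.1745]
tool_rot: [1.408, 2.807, 0.006]
ft_force: [0.3, 0.1, -0.3]
grip_width: 0.348
grip_force: 32.0
```

```bash
python3 -m inch '[[-4,20,0,0,0,-30],[-14,40,0,0,0,-60],[-14,58,0,0,0,-90],[-14,58,0,0,0,-127],[-14,58,0,0,0,-127],[-14,58,0,0,0,-127],[-14,58,0,0,0,-127],[-14,58,0,0,0,-127],[-14,58,0,0,0,-127],[-14,58,0,0,0,-127],[-14,58,0,0,0,-127],[-14,58,0,0,0,-127],[-14,58,0,0,0,-127],[-14,58,0,0,0,-127],[-14,58,0,0,0,-127],[-14,58,0,0,0,-127]]'
python3 - <<'E'
from h import *
shot('wrist','w2'); s=ctrl.get_state(); print(s['position'],s['tool_rot'],s['joint_positions'])
E
```

```text
time: 6.2
position: [0.459, 0.3467, 0.1725]
tool_rot: [3.141, -0.007, -0.0]
ft_force: [0.3, 0.1, -0.3]
grip_width: 0.349
grip_force: 32.0
[0.4590642  0.34671299 0.17257922] [-3.14158296e+00  7.35598987e-03  8.53659006e-05] [-1.15543455  0.21719229  0.52901646  1.74362316 -0.11644856  1.21200052
 -2.17113673]
```

View pics/w2.png

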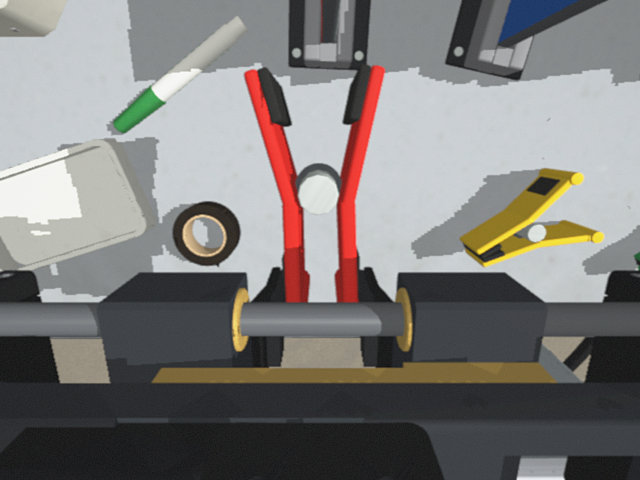

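The clip is held open, with its pads at (274,97) and (357,97). The red dock's near face, with bolts at (296,53) and (359,56), is dead ahead. I'll zoom in on it.

Run:
```python
from h import *
z=load('w2'); im=z['im'][:,:,::-1]
cv2.imwrite('pics/c3.png',cv2.resize(im[0:120,230:430],None,fx=4,fy=4,interpolation=cv2.INTER_CUBIC))
```

```text
(no output)
```

View pics/c3.png

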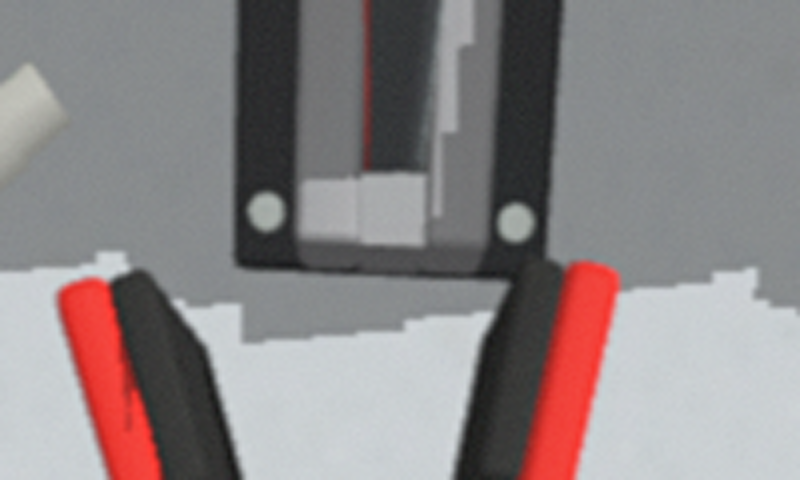

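Run:
```python
from h import *
z=load('w2'); C=lambda u,v:(230+u/4,v/4)
for n,q in[('boltL',(266,212)),('boltR',(515,222)),('cornL',(238,265)),('cornR',(515,278)),('edgeface',(395,160)),('edgeface2',(395,120)),('edgeface3',(400,30)),('slotfloor',(392,210))]: print(n,w(z,*C(*q)).round(4))
for n,q,h in[('eL',(363,168),.034),('eR',(427,170),.034),('eL2',(363,10),.09),('padL',(135,272),.195),('padR',(545,262),.195)]: print(n,w(z,*C(*q),h).round(4))
for n,q in[('bluebL',(460,52)),('bluebR',(515,68)),('padTL',(263,75)),('padTR',(367,72)),('pin',(319,190))]: print(n,w(z,*q).round(4))
p=w(z,322,3); print(p)
```

```text
boltL [0.5952 0.3672 0.0072]
boltR [0.5931 0.3175 0.0073]
cornL [0.5862 0.3734 0.0033]
cornR [0.5525 0.3348 0.1893]
edgeface [0.5979 0.342  0.035 ]
edgeface2 [0.5976 0.3425 0.0612]
edgeface3 [0.5973 0.3426 0.1041]
slotfloor [0.5902 0.3425 0.0325]
eL [0.5969 0.3478 0.034 ]
eR [0.5965 0.3362 0.034 ]
eL2 [0.6042 0.3476 0.09  ]
padL [0.5522 0.3659 0.195 ]
padR [0.5527 0.333  0.195 ]
bluebL [0.5954 0.2366 0.0067]
bluebR [0.5792 0.2036 0.0319]
padTL [0.5507 0.3669 0.1912]
padTR [0.5514 0.3323 0.1913]
pin [0.5122 0.3485 0.1915]
[0.59950019 0.34691482 0.10391611]
```

```bash
python3 -m inch '[[0,-3,-40,0,0,-3.5],[0,-3,-71,0,0,-3.5],[0,-3,-71,0,0,-3.5],[15,-3,-71,0,0,-3.5],[30,-3,-71,0,0,-3.5],[45,-3,-71,0,0,-3.5],[58,-3,-71,0,0,-3.5],[69,-3,-71,0,0,-3.5],[69,-3,-71,0,0,-3.5],[69,-3,-71,0,0,-3.5]]'
python3 - <<'E'
from h import *
shot('wrist','w3'); z=load('w3')
cv2.imwrite('pics/c4.png',cv2.resize(z['im'][0:260,160:480,::-1],None,fx=2.3,fy=2.3,interpolation=cv2.INTER_CUBIC))
E
```

```text
time: 7.5
position: [0.5275, 0.3438, 0.1013]
tool_rot: [3.14, -0.104, -0.001]
ft_force: [0.5, 0.2, -0.7]
grip_width: 0.352
grip_force: 32.0
```

View pics/c4.png

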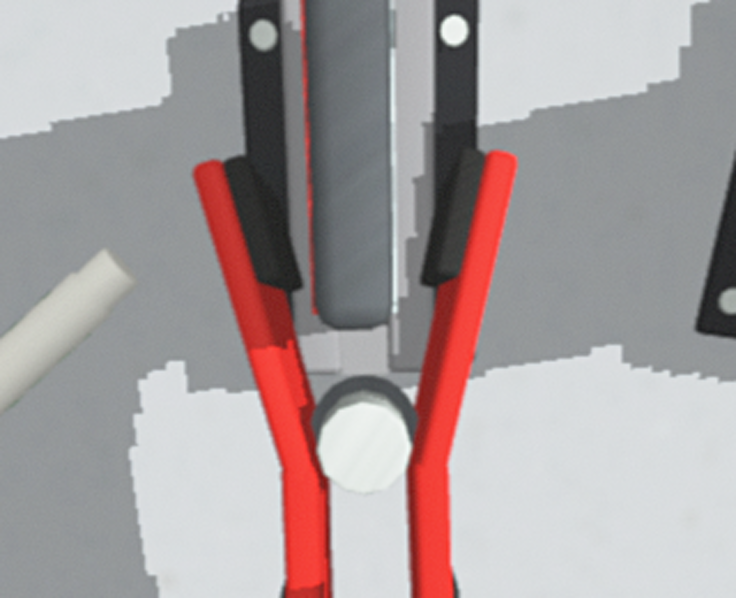

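The phone's edge (350,318) lies between the open jaws (pads at x 265 and 455, middle about 358). I'll let it close, then retreat upward.

```bash
python3 -m inch '[[0,0,0,0,0,0],[0,0,0,0,0,0],[0,0,0,0,0,0],[0,0,0,0,0,0],[0,0,0,0,0,0],[0,0,0,0,0,0]]' 75 32
python3 -m inch '[[0,0,0,0,0,0],[0,0,15,0,0,0],[0,0,50,0,0,0],[0,0,100,0,0,0],[-20,0,150,0,0,0],[-60,0,150,0,0,0],[-60,0,150,0,0,0]]' 80
python3 - <<'E'
from h import *
shot('wrist','w4'); z=load('w4')
cv2.imwrite('pics/c5.png',z['im'][0:300,:,::-1]); print(ctrl.get_state()['position'])
E
```

```text
time: 8.3
position: [0.5281, 0.3438, 0.1017]
tool_rot: [-3.14, 0.104, -0.0]
ft_force: [0.1, 0.2, -0.2]
grip_width: 0.846
grip_force: 0.0
time: 9.18
position: [0.4659, 0.345, 0.2535]
tool_rot: [-3.137, 0.098, 0.001]
ft_force: [1.0, 1.2, -0.1]
grip_width: 0.923
grip_force: 0.0
[0.46735359 0.34439893 0.25297196]
```

View pics/c5.png

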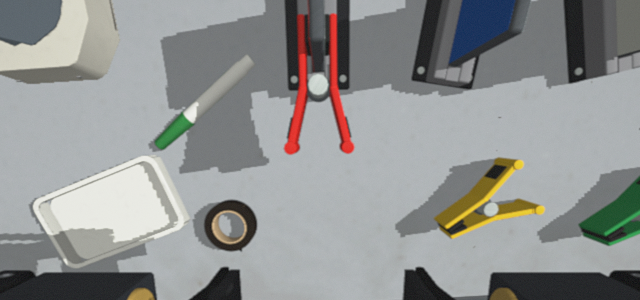

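The red clip is clamped on the red phone, with its pin at (318,86) and its bars at (291,148) and (347,148). Yellow is next.

```bash
python3 -m inch '[[9,-50,0,0,0,20],[9,-100,0,0,0,30],[9,-150,0,0,0,60],[9,-205,0,0,0,80],[9,-205,0,0,0,123],[9,-205,0,0,0,123],[9,-205,0,0,0,123],[9,-205,0,0,0,123],[9,-205,0,0,0,123],[9,-205,0,0,0,123],[9,-205,0,0,0,123],[9,-205,0,0,0,123],[9,-205,0,0,0,123],[9,-205,0,0,0,123],[9,-205,0,0,0,123]]' 87 32
python3 - <<'E'
from h import *
shot('wrist','w5'); s=ctrl.get_state(); print(s['position'],s['tool_rot'])
from m import blob
p=blob('w5',(0,0,640,270),(20,34),zr=(.036,.06)); print(len(p),cv2.minAreaRect((p[:,:2]*1000).astype(np.float32)))
p=blob('w5',(0,0,640,370),(45,80),zr=(.036,.06)); print(len(p),cv2.minAreaRect((p[:,:2]*1000).astype(np.float32)))
E
```

```text
time: 11.1
position: [0.4772, 0.1386, 0.2516]
tool_rot: [1.591, 2.709, -0.0]
ft_force: [0.4, 0.2, -0.6]
grip_width: 0.999
grip_force: 0.0
[0.47716143 0.13861858 0.25160838] [ 1.59078629e+00  2.70883666e+00 -1.88509046e-05]
1108 ((454.48858642578125, 174.76600646972656), (62.35268020629883, 94.09410095214844), 28.190685272216797)
356 ((430.44366455078125, 27.109867095947266), (20.256330490112305, 59.43104934692383), 37.203941345214844)
```

```bash
python3 -m inch '[[0,0,-60,0,0,-1],[0,0,-120,0,0,-1],[0,0,-180,0,0,-1],[0,0,-215,0,0,-1],[0,0,-229,0,0,-1],[0,0,-229,0,0,-1],[0,0,-229,0,0,-1]]' 87 32
python3 -m inch '[[0,0,0,0,0,0],[0,0,0,0,0,0],[0,0,0,0,0,0],[0,0,0,0,0,0],[0,0,0,0,0,0],[0,0,0,0,0,0],[0,0,0,0,0,0],[0,0,0,0,0,0]]' 25 32
python3 -m inch '[[0,0,40,0,0,0],[0,0,80,0,0,0],[0,0,120,0,0,0],[0,0,150,0,0,0],[0,0,150,0,0,0]]'
```

```text
time: 12.02
position: [0.4785, 0.1393, 0.0242]
tool_rot: [1.613, 2.694, 0.004]
ft_force: [0.0, 1.4, 0.4]
grip_width: 1.001
grip_force: 0.0
time: 13.02
position: [0.4775, 0.1387, 0.0229]
tool_rot: [1.613, 2.695, 0.001]
ft_force: [0.5, -1.8, 6.6]
grip_width: 0.346
grip_force: 32.0
time: 13.65
position: [0.4778, 0.1397, 0.1741]
tool_rot: [1.612, 2.696, 0.006]
ft_force: [-0.1, 0.6, -1.2]
grip_width: 0.347
grip_force: 32.0
```

```bash
python3 -m inch '[[-4,20,0,0,0,-30],[-14,40,0,0,0,-60],[-18,80,0,0,0,-90],[-18,94,0,0,0,-127],[-18,94,0,0,0,-127],[-18,94,0,0,0,-127],[-18,94,0,0,0,-127],[-18,94,0,0,0,-127],[-18,94,0,0,0,-127],[-18,94,0,0,0,-127],[-18,94,0,0,0,-127],[-18,94,0,0,0,-127],[-18,94,0,0,0,-127],[-18,94,0,0,0,-127],[-18,94,0,0,0,-127],[-18,94,0,0,0,-127]]'
python3 - <<'E'
from h import *
shot('wrist','w6'); s=ctrl.get_state(); print(s['position'],s['tool_rot'],s['joint_positions'])
z=load('w6')
cv2.imwrite('pics/c6.png',cv2.resize(z['im'][0:120,230:430,::-1],None,fx=4,fy=4,interpolation=cv2.INTER_CUBIC))
E
```

```text
time: 15.65
position: [0.459, 0.2327, 0.1725]
tool_rot: [3.132, -0.24, -0.0]
ft_force: [-0.5, 0.1, -0.6]
grip_width: 0.349
grip_force: 32.0
[0.45903136 0.23275806 0.17255347] [ 3.13235778e+00 -2.40012239e-01 -9.20219511e-05] [-1.19759265  0.07797263  0.71307755  1.88988855 -0.05482819  1.1932717
 -2.18953255]
```

View pics/c6.png

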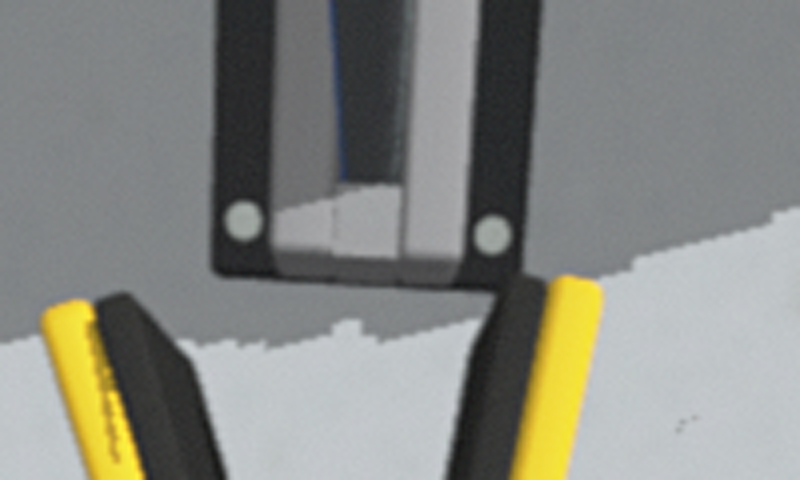

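The blue phone's edge is at crop (372,183), the bolts at (244,220) and (492,235), and the pad tips at (118,297) and (527,280).

Run:
```python
from h import *
z=load('w6'); C=lambda u,v:(230+u/4,v/4)
for n,q in[('boltL',(244,220)),('boltR',(492,235)),('edge',(372,165)),('edge2',(372,100))]: print(n,w(z,*C(*q)).round(4))
for n,q,h in[('eL',(343,182),.034),('eR',(402,184),.034),('padL',(118,297),.195),('padR',(527,280),.195)]: print(n,w(z,*C(*q),h).round(4))
```

```text
boltL [0.5961 0.2376 0.0062]
boltR [0.5857 0.1888 0.0062]
edge [0.5936 0.2121 0.0425]
edge2 [0.5939 0.2122 0.0793]
eL [0.5936 0.2174 0.034 ]
eR [0.5917 0.2068 0.034 ]
padL [0.5522 0.2397 0.195 ]
padR [0.5484 0.2069 0.195 ]
```

```bash
python3 -m inch '[[8,4,-40,0,0,-5],[8,4,-71,0,0,-5],[8,4,-71,0,0,-5],[23,1,-71,0,0,-5],[38,-2,-71,0,0,-5],[53,-5,-71,0,0,-5],[63,-7,-71,0,0,-5],[68,-8,-71,0,0,-5],[68,-8,-71,0,0,-5],[68,-8,-71,0,0,-5]]'
python3 - <<'E'
from h import *
shot('wrist','w7'); z=load('w7')
cv2.imwrite('pics/c7.png',cv2.resize(z['im'][0:260,160:480,::-1],None,fx=1.5,fy=1.5,interpolation=cv2.INTER_CUBIC))
E
```

```text
time: 16.95
position: [0.5265, 0.2249, 0.1014]
tool_rot: [3.119, -0.377, -0.001]
ft_force: [0.3, -0.0, -0.8]
grip_width: 0.349
grip_force: 32.0
```

View pics/c7.png

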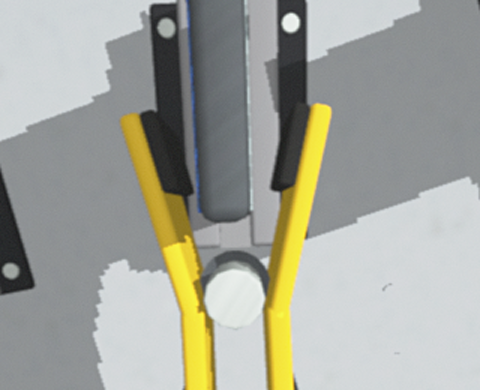

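The blue phone (224,215) is between the pads (165 and 292). Releasing, then measuring green.

```bash
python3 -m inch '[[0,0,0,0,0,0],[0,0,0,0,0,0],[0,0,0,0,0,0],[0,0,0,0,0,0],[0,0,0,0,0,0],[0,0,0,0,0,0]]' 75 32
python3 -m inch '[[0,0,0,0,0,0],[0,0,15,0,0,0],[0,0,50,0,0,0],[0,0,100,0,0,0],[-20,0,150,0,0,0],[-60,0,150,0,0,0],[-60,-60,150,0,0,0],[-60,-60,150,0,0,0]]' 80
python3 - <<'E'
from h import *
from m import blob
shot('wrist','w8'); s=ctrl.get_state(); print(s['position'],s['tool_rot'])
p=blob('w8',(0,0,640,270),(45,80),zr=(.036,.06)); q=p[:,:2]*1000
c,sz,a=cv2.minAreaRect(q.astype(np.float32)); print(len(p),c,sz,a)
z=load('side0'); D=lambda u,v:(230+u/4.4,220+v/4.4)
for u in((458,103),(533,88),(550,180)): print(w(z,*D(*u),.044).round(4))
m=q.mean(0);print(m, q[q[:,0].argmin()],q[q[:,0].argmax()],q[q[:,1].argmin()],q[q[:,1].argmax()])
p=blob('w8',(0,0,640,270),(20,34),zr=(.05,.16)); print('yel',len(p),p.mean(0),p.max(0))
E
```

```text
time: 17.75
position: [0.5271, 0.2247, 0.1017]
tool_rot: [3.119, -0.377, 0.0]
ft_force: [0.3, -0.2, -0.8]
grip_width: 0.85
grip_force: 0.0
time: 18.75
position: [0.4679, 0.16, 0.2532]
tool_rot: [-3.115, 0.388, -0.001]
ft_force: [0.1, 1.3, 0.4]
grip_width: 0.922
grip_force: 0.0
[0.46766632 0.16262869 0.25301251] [-3.11501603e+00  3.83607027e-01 -1.25961656e-03]
1184 (437.10125732421875, 10.276687622070312) (61.9749755859375, 93.7973861694336) 27.97600555419922
[ 0.481  -0.0115  0.044 ]
[ 0.4328 -0.0341  0.044 ]
[0.4153 0.0607 0.044 ]
[440.90203553   6.42081904] [408.97099447  45.36186419] [484.71735194 -13.33153575] [431.08983384 -44.46319282] [422.06387092  55.39349743]
yel 3917 [0.56595323 0.21659261 0.11018647] [0.61462958 0.25256545 0.14003895]
```

```bash
python3 -m inch '[[-10,-50,0,0,0,20],[-10,-100,0,0,0,30],[-10,-150,0,0,0,60],[-10,-188,0,0,0,80],[-10,-188,0,0,0,132.5],[-10,-188,0,0,0,132.5],[-10,-188,0,0,0,132.5],[-10,-188,0,0,0,132.5],[-10,-188,0,0,0,132.5],[-10,-188,0,0,0,132.5],[-10,-188,0,0,0,132.5],[-10,-188,0,0,0,132.5],[-10,-188,0,0,0,132.5],[-10,-188,0,0,0,132.5],[-10,-188,0,0,0,132.5],[-10,-188,0,0,0,132.5]]' 87 32
python3 - <<'E'
from h import *
from m import blob
shot('wrist','w9'); s=ctrl.get_state(); print(s['position'],s['tool_rot'])
p=blob('w9',(0,0,640,270),(45,80),zr=(.036,.06)); print(len(p),cv2.minAreaRect((p[:,:2]*1000).astype(np.float32)))
E
```

```text
time: 20.8
position: [0.4571, -0.0232, 0.2517]
tool_rot: [1.602, 2.702, 0.0]
ft_force: [0.0, 0.3, -0.4]
grip_width: 0.999
grip_force: 0.0
[ 0.45709345 -0.02319618  0.25166909] [1.60200393e+00 2.70225323e+00 1.08329526e-04]
1008 ((436.3266906738281, 9.128196716308594), (61.465999603271484, 93.75320434570312), 27.96530532836914)
```

```bash
python3 -m inch '[[0,-3,-60,0,0,-1],[0,-3,-120,0,0,-1],[0,-3,-180,0,0,-1],[0,-3,-215,0,0,-1],[0,-3,-229,0,0,-1],[0,-3,-229,0,0,-1],[0,-3,-229,0,0,-1]]' 87 32
python3 -m inch '[[0,0,0,0,0,0],[0,0,0,0,0,0],[0,0,0,0,0,0],[0,0,0,0,0,0],[0,0,0,0,0,0],[0,0,0,0,0,0],[0,0,0,0,0,0],[0,0,0,0,0,0]]' 25 32
python3 -m inch '[[0,0,40,0,0,0],[0,0,80,0,0,0],[0,0,120,0,0,0],[0,0,150,0,0,0],[0,0,150,0,0,0]]'
```

```text
time: 21.72
position: [0.4578, -0.0262, 0.0233]
tool_rot: [1.624, 2.688, 0.002]
ft_force: [0.7, -0.0, 0.4]
grip_width: 1.0
grip_force: 0.0
time: 22.72
position: [0.4576, -0.0264, 0.0229]
tool_rot: [1.625, 2.688, 0.001]
ft_force: [1.2, -1.7, 4.6]
grip_width: 0.353
grip_force: 32.0
time: 23.35
position: [0.4577, -0.0254, 0.1738]
tool_rot: [1.623, 2.689, 0.007]
ft_force: [0.0, 0.7, -0.9]
grip_width: 0.352
grip_force: 32.0
```

```bash
python3 -m inch '[[0,20,0,0,0,-30],[0,40,0,0,0,-60],[1,60,0,0,0,-90],[1,77,0,0,0,-113],[1,77,0,0,0,-113],[1,77,0,0,0,-113],[1,77,0,0,0,-113],[1,77,0,0,0,-113],[1,77,0,0,0,-113],[1,77,0,0,0,-113],[1,77,0,0,0,-113],[1,77,0,0,0,-113],[1,77,0,0,0,-113],[1,77,0,0,0,-113],[1,77,0,0,0,-113]]'
python3 - <<'E'
from h import *
shot('wrist','w10'); s=ctrl.get_state(); print(s['position'],s['tool_rot'],s['joint_positions'])
z=load('w10')
cv2.imwrite('pics/c8.png',cv2.resize(z['im'][0:120,230:430,::-1],None,fx=4,fy=4,interpolation=cv2.INTER_CUBIC))
E
```

```text
time: 25.22
position: [0.458, 0.0508, 0.1725]
tool_rot: [3.139, 0.13, -0.0]
ft_force: [-0.3, -1.3, -0.6]
grip_width: 0.349
grip_force: 32.0
[0.45802092 0.05079826 0.17255828] [ 3.13888977e+00  1.29691471e-01 -8.16621546e-05] [-1.0326296  -0.09579419  0.83489508  2.00956622  0.07623213  1.19748112
 -1.71608238]
```

View pics/c8.png

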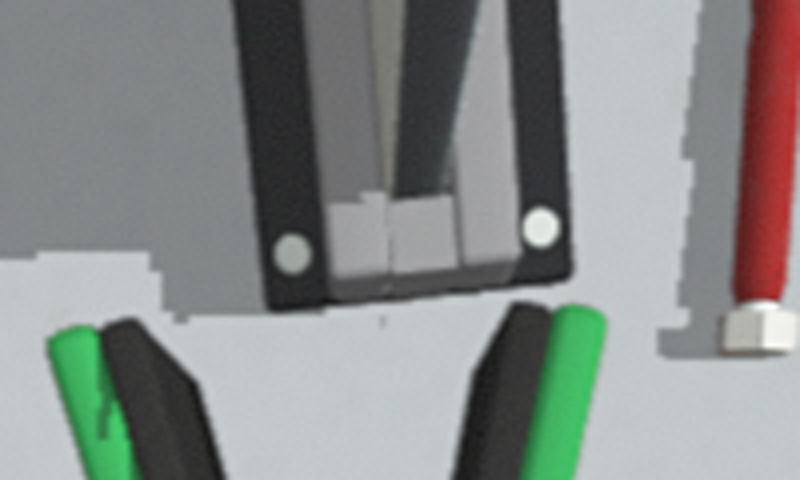

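The white phone's edge is at crop (423,195), the bolts at (292,254) and (541,228), and the pad tips at (122,322) and (530,306). The screwdriver at (760,330) is low and clear.

Run:
```python
from h import *
z=load('w10'); C=lambda u,v:(230+u/4,v/4)
for n,q in[('boltL',(292,254)),('boltR',(541,228)),('edge',(422,180)),('edge2',(428,100))]: print(n,w(z,*C(*q)).round(4))
for n,q,h in[('eL',(394,197),.034),('eR',(452,192),.034),('padL',(122,322),.195),('padR',(530,306),.195)]: print(n,w(z,*C(*q),h).round(4))
```

```text
boltL [0.5848 0.0774 0.0069]
boltR [0.5936 0.028  0.0071]
edge [0.5927 0.0531 0.0406]
edge2 [0.5924 0.054  0.0884]
eL [0.591  0.0578 0.034 ]
eR [0.5927 0.0474 0.034 ]
padL [0.5453 0.079  0.195 ]
padR [0.5492 0.0461 0.195 ]
```

```bash
python3 -m inch '[[5,-21,-40,0,0,3.3],[8,-21,-71,0,0,3.3],[8,-21,-71,0,0,3.3],[24,-18,-71,0,0,3.3],[39,-15.5,-71,0,0,3.3],[54,-13,-71,0,0,3.3],[64,-11,-71,0,0,3.3],[70,-10,-71,0,0,3.3],[70,-10,-71,0,0,3.3],[70,-10,-71,0,0,3.3]]'
python3 - <<'E'
from h import *
shot('wrist','w11'); z=load('w11')
p,=[None]
from m import cloud
p,h,ok=cloud('w11'); q=p[ok&(p[...,2]>.13)&(p[...,2]<.15)&(p[...,0]>.58)&(p[...,0]<.70)&(abs(p[...,1]-.06)<.04)]; print('phone top',len(q),q.mean(0),cv2.minAreaRect((q[:,:2]*1000).astype(np.float32)))
g=ok&(h[...,0]>45)&(h[...,0]<80)&(h[...,1]>100)&(p[...,2]>.11)&(p[...,2]<.13)&(p[...,0]>.6); g=p[g]; print('jaws y',np.sort(g[:,1])[::max(1,len(g)//8)].round(3), g[:,0].max())
E
```

```text
time: 26.52
position: [0.5276, 0.0406, 0.1016]
tool_rot: [-3.134, -0.219, 0.001]
ft_force: [-0.9, -0.2, -0.7]
grip_width: 0.346
grip_force: 32.0
phone top 5954 [0.61353869 0.05756699 0.14412219] ((613.6676025390625, 57.6389045715332), (43.235774993896484, 11.849652290344238), 11.738518714904785)
jaws y [0.034 0.036 0.037 0.038 0.039 0.073 0.076 0.077 0.081] 0.6205532246896432
```

```bash
python3 -m inch '[[0,0,0,0,0,0],[0,0,0,0,0,0],[0,0,0,0,0,0],[0,0,0,0,0,0],[0,0,0,0,0,0],[0,0,0,0,0,0]]' 75 32
python3 -m inch '[[0,0,0,0,0,0],[0,0,15,0,0,0],[0,0,50,0,0,0],[0,0,100,0,0,0],[-20,0,150,0,0,0],[-60,-40,180,0,0,-8],[-100,-90,200,0,0,-8],[-130,-140,220,0,0,-8],[-148,-200,220,0,0,-8],[-148,-250,220,0,0,-8],[-148,-290,220,0,0,-8],[-148,-290,220,0,0,-8],[-148,-290,220,0,0,-8]]' 87
python3 - <<'E'
from h import *
shot('wrist','w12'); s=ctrl.get_state(); print(s['position'],s['tool_rot'],s['joint_positions'])
im,d,P=shot('side','side1')
z=load('w12')
a=z['im'][0:300,:,::-1]; b=cv2.resize(im[225:345,225:380,::-1],None,fx=2,fy=2,interpolation=cv2.INTER_CUBIC)
c=np.zeros((540,640,3),np.uint8); c[:300]=a; c[300:540,:310]=b; cv2.imwrite('pics/c9.png',c)
E
```

```text
time: 27.32
position: [0.5281, 0.0407, 0.1016]
tool_rot: [3.134, 0.219, 0.0]
ft_force: [0.0, -0.4, 0.4]
grip_width: 0.847
grip_force: 0.0
time: 28.95
position: [0.38, -0.249, 0.3221]
tool_rot: [-3.141, 0.001, -0.001]
ft_force: [1.0, 0.2, -0.1]
grip_width: 0.999
grip_force: 0.0
[ 0.38035535 -0.24812692  0.32189034] [-3.14107967e+00 -2.56397545e-03 -5.66768693e-04] [-0.3770044  -0.2312225   0.76670897  1.79126233  0.15927516  1.51880768
 -1.20125181]
```

View pics/c9.png

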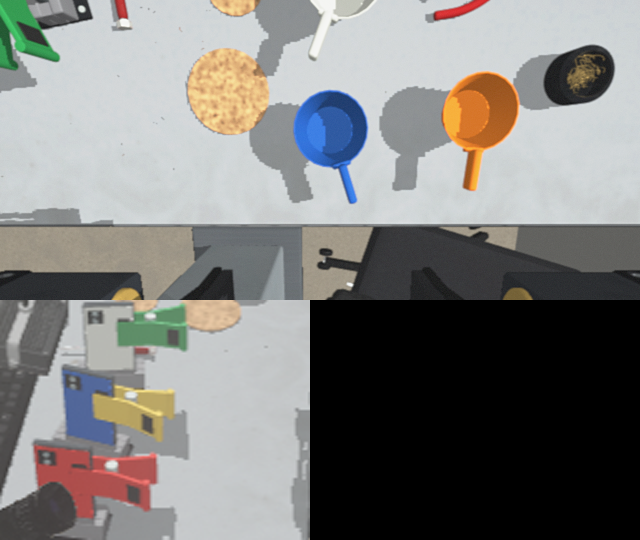

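All three phones now carry clips (lower panel). In the top panel: the coaster at (228,91), the white handle from (333,10) to (315,55), the blue cup at (331,129) with its handle end at (350,200), and the orange cup at (480,111) with its handle end at (471,186).

```bash
cat > cups.py <<'E'
from m import *
def cup(f,box):
    p,h,ok=cloud(f); b=np.zeros_like(ok); b[box[1]:box[3],box[0]:box[2]]=1
    q=p[ok&b&(p[...,2]>.046)&(p[...,2]<.08)]
    hd=q[(q[:,2]>.0625)]   # handle top (rim is 56 mm up)
    (cx,cy),sz,a=cv2.minAreaRect((hd[:,:2]*1000).astype(np.float32))
    rim=q[q[:,2]<.0585]; 
    m=hd[:,:2].mean(0); X=(hd[:,:2]-m); v=np.linalg.svd(X,full_matrices=False)[2][0]
    rm=rim[:,:2]; A=np.c_[2*rm,np.ones(len(rm))]
    v=v*np.sign(np.dot(v,m-rm.mean(0)))
    t=X@v; end=np.percentile(t,99); g=m+v*(end-.020)
    print(f,len(hd),'top z',np.median(hd[:,2]).round(4),'end',(m+v*end).round(4),'grip',g.round(4),'dir',np.degrees(np.arctan2(v[1],v[0])).round(1),'axis',(m+v*(end-.086)).round(4),'len',np.ptp(t).round(3))
E
python3 - <<'E'
from cups import *
cup('w12',(290,0,385,62)); cup('w12',(285,85,375,210)); cup('w12',(435,65,525,195))
z=load('w12')
print('coaster',w(z,228,91.5,.004),w(z,187,91,.004),w(z,270,91,.004),w(z,228,47.5,.004),w(z,228,135,.004))
print(w(z,331,129,.056),w(z,480,111,.056))
E
```

```text
w12 486 top z 0.0663 end [ 0.5323 -0.2373] grip [ 0.5508 -0.2449] dir 157.8 axis [ 0.6119 -0.2698] len 0.046
w12 347 top z 0.0663 end [ 0.3794 -0.2834] grip [ 0.3984 -0.2772] dir -161.9 axis [ 0.4611 -0.2567] len 0.046
w12 373 top z 0.0663 end [ 0.3933 -0.4172] grip [ 0.4133 -0.4183] dir 177.0 axis [ 0.4792 -0.4218] len 0.045
coaster [ 0.50531059 -0.13329736  0.004     ] [ 0.50594768 -0.08326426  0.004     ] [ 0.50581338 -0.18462456  0.004     ] [ 0.5540772  -0.13672372  0.004     ] [ 0.45410654 -0.12969975  0.004     ]
[ 0.46013037 -0.25808772  0.056     ] [ 0.4789115  -0.42175336  0.056     ]
```

```bash
python3 -m inch '[[60,0,-40,0,0,-10],[110,2,-80,0,0,-20],[150,3,-120,0,0,-22],[170,3,-160,0,0,-22],[170,3,-200,0,0,-22],[170,3,-200,0,0,-22]]' 55 40
python3 - <<'E'
from cups import *
shot('wrist','w13'); s=ctrl.get_state(); print(s['position'],s['tool_rot'])
cup('w13',(150,0,500,330))
E
```

```text
time: 29.8
position: [0.5482, -0.2431, 0.1179]
tool_rot: [-3.084, 0.595, 0.013]
ft_force: [-0.2, -0.2, 0.2]
grip_width: 0.633
grip_force: 0.0
[ 0.54962895 -0.2444621   0.12066462] [-3.08416964  0.59604628  0.00519845]
w13 1228 top z 0.0663 end [ 0.5336 -0.2376] grip [ 0.5522 -0.2451] dir 157.9 axis [ 0.6133 -0.27  ] len 0.045
```

```bash
python3 -m inch '[[2,0,-30,0,0,0],[2,0,-55,0,0,0],[2,0,-68,0,0,0],[2,0,-68,0,0,0],[2,0,-68,0,0,0]]' 55 40
python3 -m inch '[[0,0,0,0,0,0],[0,0,0,0,0,0],[0,0,0,0,0,0],[0,0,0,0,0,0],[0,0,0,0,0,0]]' 0 40
python3 -m inch '[[0,0,20,0,0,0],[0,0,40,0,0,0],[0,0,40,0,0,0],[0,0,40,0,0,0]]'
```

```text
time: 30.48
position: [0.5531, -0.2466, 0.0552]
tool_rot: [3.084, -0.599, 0.004]
ft_force: [0.4, 0.2, 0.0]
grip_width: 0.633
grip_force: 0.0
time: 31.1
position: [0.552, -0.2462, 0.0535]
tool_rot: [3.084, -0.599, -0.0]
ft_force: [0.0, -0.6, 0.5]
grip_width: 0.152
grip_force: 0.0
time: 31.6
position: [0.5521, -0.246, 0.0938]
tool_rot: [-3.084, 0.599, -0.0]
ft_force: [-1.7, 0.3, -1.7]
grip_width: 0.108
grip_force: 40.0
```

Run:
```python
from cups import *
shot('wrist','w14'); s=ctrl.get_state(); print(s['position'],s['tool_rot'])
p,h,ok=cloud('w14'); m=ok&(p[...,2]>.06)&(p[...,2]<.13)&(p[...,0]>.55)&(p[...,0]<.68)&(abs(p[...,1]+.27)<.06)
q=p[m]; print(len(q),q.min(0),q.max(0),np.percentile(q[:,2],[5,25,50,75,95]).round(3))
A=np.c_[q[:,:2],np.ones(len(q))]
# rim circle at top layer
r=q[(q[:,2]>np.percentile(q[:,2],75))]; print('circle',cv2.minEnclosingCircle((r[:,:2]*1000).astype(np.float32)))
v,u=np.where(m); print(u.min(),u.max(),v.min(),v.max())
```

```text
[ 0.55173706 -0.24588843  0.0932852 ] [-3.08366499e+00  5.98934453e-01  1.10006344e-03]
24341 [ 0.55000359 -0.31122593  0.06000318] [ 0.65486748 -0.22786286  0.12979819] [0.063 0.074 0.084 0.091 0.104]
circle ((599.55517578125, -261.99114990234375), 57.02696228027344)
220 424 39 360
```

Run:
```python
from cups import *
p,h,ok=cloud('w14'); c=np.array([.6133,-.27]); d=np.array([np.cos(np.radians(158)),np.sin(np.radians(158))]); n=np.array([-d[1],d[0]])
X=p[...,:2]-c; a=X@d; b=X@n; r=np.hypot(a,b); m=ok&(r<.05)&(p[...,2]>.05)&(p[...,2]<.13)
for nm,mm in[('far',m&(a<-.03)),('left',m&(b>.03)&(abs(a)<.02)),('right',m&(b<-.03)&(abs(a)<.02)),('near',m&(a>.03))]:
    q=p[mm]; print(nm,len(q),np.percentile(q[:,2],[50,98]).round(4) if len(q) else '', r[mm].max().round(4), 'extent',(a[mm].min(),b[mm].min(),b[mm].max()))
```

```text
far 4250 [0.0848 0.093 ] 0.0417 extent (np.float64(-0.04132122477254719), np.float64(-0.02823636664927268), np.float64(0.02755827063964983))
left 3341 [0.0828 0.0927] 0.0418 extent (np.float64(-0.01997400414377848), np.float64(0.030004230595589595), np.float64(0.041825722440027295))
right 3526 [0.082  0.0927] 0.0425 extent (np.float64(-0.01996368453361675), np.float64(-0.04204760912695306), np.float64(-0.030002297973027902))
near 4425 [0.0864 0.1043] 0.05 extent (np.float64(0.030000562927873564), np.float64(-0.029533733215497692), np.float64(0.028688647603482324))
```

```bash
python3 -m inch '[[0,0,40,0,0,0],[-30,40,40,0,0,-3],[-60,80,40,0,0,-3],[-90,120,40,0,0,-3],[-107,142,40,0,0,-3],[-107,142,10,0,0,-3],[-107,142,-15,0,0,-3],[-107,142,-25,0,0,-3],[-107,142,-30,0,0,-3],[-107,142,-33,0,0,-3],[-107,142,-34,0,0,-3],[-107,142,-34,0,0,-3]]'
python3 - <<'E'
from cups import *
shot('wrist','w15'); s=ctrl.get_state(); print(s['position'],s['tool_rot'],s['ft_force'])
p,h,ok=cloud('w15'); g=ok&(h[...,0]>5)&(h[...,0]<22)&(h[...,1]>60)&(p[...,2]<.012)&(np.hypot(p[...,0]-.505,p[...,1]+.131)<.06); q=p[g]; print(len(q),cv2.minEnclosingCircle((q[:,:2]*1000).astype(np.float32)))
E
```

```text
time: 33.15
position: [0.4454, -0.1043, 0.0603]
tool_rot: [-3.067, 0.68, -0.001]
ft_force: [-1.6, 0.7, 3.8]
grip_width: 0.11
grip_force: 40.0
[ 0.44534247 -0.10428478  0.06021736] [-3.06667548e+00  6.79907299e-01 -4.84057361e-04] [-2.39121333  0.20341072  4.82301986]
0 ((0.0, 0.0), 0.0)
```

```bash
python3 -m inch '[[0,0,0,0,0,0],[0,0,0,0,0,0],[0,0,0,0,0,0]]' 30 40
python3 -m inch '[[0,0,25,0,0,0],[0,0,60,0,0,0],[-15,-25,120,0,0,10],[-30,-70,180,0,0,20],[-55,-120,260,0,0,25],[-65,-146,260,0,0,25],[-65,-146,260,0,0,25],[-65,-146,260,0,0,25]]' 55
python3 - <<'E'
from cups import *
shot('wrist','w16'); s=ctrl.get_state(); print(s['position'],s['tool_rot'])
z=load('w16'); cv2.imwrite('pics/c10.png',z['im'][:300,:,::-1])
p,h,ok=cloud('w16')
def near(c): 
    K,T=z['K'],z['T']; q=T[:3,:3].T@(np.array(c)-T[:3,3]); return (K@q/q[2])[:2]
for n,c in[('white',(.505,-.131,.06)),('blue',(.46,-.257,.056)),('orange',(.479,-.422,.056))]:
    u,v=near(c); print(n,u,v); 
    try: cup('w16',(max(0,int(u-75)),max(0,int(v-60)),int(u+75),max(1,min(270,int(v+90)))))
    except Exception as e: print(e)
E
```

```text
time: 33.58
position: [0.4452, -0.1042, 0.0596]
tool_rot: [3.067, -0.68, 0.0]
ft_force: [-0.0, 0.1, -0.6]
grip_width: 0.317
grip_force: 0.0
time: 34.58
position: [0.38, -0.2503, 0.3194]
tool_rot: [-3.141, 0.002, -0.001]
ft_force: [0.1, 0.3, -0.4]
grip_width: 0.637
grip_force: 0.0
[ 0.38010495 -0.24912692  0.31863644] [-3.14083598e+00 -1.44555489e-03  1.77729011e-03]
white 210.393423972916 84.96805756281672
w16 459 top z 0.0702 end [ 0.4282 -0.0964] grip [ 0.4463 -0.1049] dir 155.0 axis [ 0.5061 -0.1327] len 0.045
blue 328.7904972007009 128.93312664432997
w16 352 top z 0.0663 end [ 0.3795 -0.2833] grip [ 0.3985 -0.2771] dir -162.0 axis [ 0.4613 -0.2567] len 0.046
orange 480.02166922405263 110.47338405530166
w16 383 top z 0.0662 end [ 0.3935 -0.4171] grip [ 0.4135 -0.4183] dir 176.6 axis [ 0.4793 -0.4221] len 0.045
```

The white cup stands on the coaster within a few millimetres, and no cup has been knocked. Picking up blue next.

```bash
python3 -m inch '[[18,-28,-60,0,0,10],[18,-28,-120,0,0,18],[18,-28,-180,0,0,18],[18,-28,-230,0,0,18],[18,-28,-255,0,0,18],[18,-28,-265,0,0,18],[18,-28,-265,0,0,18],[18,-28,-265,0,0,18]]' 45 40
python3 -m inch '[[0,0,0,0,0,0],[0,0,0,0,0,0],[0,0,0,0,0,0],[0,0,0,0,0,0],[0,0,0,0,0,0],[0,0,0,0,0,0],[0,0,0,0,0,0]]' 0 40
python3 -m inch '[[0,0,30,0,0,0],[0,0,80,0,0,0],[0,0,120,0,0,0],[0,0,120,0,0,0],[0,0,120,0,0,0]]'
python3 - <<'E'
from cups import *
shot('wrist','w17'); s=ctrl.get_state(); P=s['position']; print(P,s['tool_rot'])
p,h,ok=cloud('w17'); c=np.array([.4613,-.2567]); a=np.radians(-162); d=np.array([np.cos(a),np.sin(a)]); n=np.array([-d[1],d[0]])
X=p[...,:2]-c; A=X@d; B=X@n; r=np.hypot(A,B); m=ok&(r<.05)&(p[...,2]>.09)&(p[...,2]<.2)&(h[...,0]>100)&(h[...,0]<130)
for nm,mm in[('far',m&(A<-.03)),('left',m&(B>.03)&(abs(A)<.02)),('right',m&(B<-.03)&(abs(A)<.02))]:
    q=p[mm]; print(nm,len(q),np.percentile(q[:,2],[50,98]).round(4) if len(q) else '', r[mm].max().round(4), A[mm].min(),B[mm].min(),B[mm].max())
E
```

```text
time: 35.62
position: [0.399, -0.2783, 0.0555]
tool_rot: [3.102, 0.492, 0.003]
ft_force: [0.3, 0.4, 0.5]
grip_width: 0.518
grip_force: 0.0
time: 36.5
position: [0.398, -0.2783, 0.0546]
tool_rot: [3.103, 0.491, -0.0]
ft_force: [-0.2, 0.4, 2.4]
grip_width: 0.109
grip_force: 40.0
time: 37.12
position: [0.3977, -0.2776, 0.1738]
tool_rot: [-3.102, -0.492, 0.001]
ft_force: [0.4, 0.5, -0.4]
grip_width: 0.109
grip_force: 40.0
[ 0.39723287 -0.27759764  0.17339206] [-3.10192316 -0.4916768   0.00310968]
far 3445 [0.1679 0.1748] 0.0404 -0.0397806602788323 -0.026590635981638043 0.02483294005544174
left 3199 [0.1654 0.1744] 0.0417 -0.019997395276834112 0.03000075663669558 0.040714322608563294
right 3755 [0.1632 0.1746] 0.0436 -0.019975637414034794 -0.04252608295163578 -0.030002292239413288
```

```bash
python3 -m inch '[[0,0,10,0,0,10],[30,20,10,0,0,25],[60,40,10,0,0,40],[90,65,10,0,0,55],[103.5,80,10,0,0,67],[103.5,80,10,0,0,67],[103.5,80,10,0,0,67],[103.5,80,10,0,0,67],[103.5,80,10,0,0,67],[103.5,80,-20,0,0,67],[103.5,80,-30,0,0,67],[103.5,80,-30,0,0,67]]'
python3 - <<'E'
from cups import *
shot('wrist','w18'); s=ctrl.get_state(); P=s['position']; print(P,s['tool_rot'],s['ft_force'])
p,h,ok=cloud('w18'); c=np.array([.5055,-.132])
X=p[...,:2]-c; r=np.hypot(X[...,0],X[...,1])
m=ok&(r<.055)&(p[...,2]>.115)&(p[...,2]<.16)&(h[...,0]>100)&(h[...,0]<130)&(h[...,1]>80); q=p[m&(p[...,1]>-.17)]
print('blue',len(q),q.min(0),q.max(0)); t=q[q[:,2]>np.percentile(q[:,2],60)]; print(t.min(0),t.max(0))
m=ok&(r<.06)&(p[...,2]>.045)&(p[...,2]<.066)&(h[...,1]<70); q=p[m]; print('white',len(q),q.min(0),q.max(0))
E
```

```text
time: 38.67
position: [0.5009, -0.1982, 0.144]
tool_rot: [-2.316, -2.121, 0.002]
ft_force: [0.0, 0.0, -1.0]
grip_width: 0.111
grip_force: 40.0
[ 0.50154298 -0.1984437   0.14477358] [ 2.31653793e+00  2.12181433e+00 -7.87453142e-04] [-0.73159126 -0.24945602 -0.81030871]
blue 19523 [ 0.4649597  -0.16999867  0.11500122] [ 0.54797621 -0.09111985  0.14624773]
[ 0.4649597  -0.16999867  0.13661484] [ 0.54797621 -0.09111985  0.14624773]Traceback (most recent call last):
  File "<stdin>", line 7, in <module>
    return umr_minimum(a, axis, None, out, keepdims, initial, where)
ValueError: zero-size array to reduction operation minimum which has no identity
```

```bash
python3 -m inch '[[-1,1,-25,0,0,0],[-1,1,-40,0,0,0],[-1,1,-50,0,0,0],[-1,1,-58,0,0,0],[-1,1,-64,0,0,0],[-1,1,-68,0,0,0],[-1,1,-70,0,0,0],[-1,1,-71,0,0,0],[-1,1,-71,0,0,0]]'
```

```text
time: 39.85
position: [0.5007, -0.1973, 0.0738]
tool_rot: [2.316, 2.122, 0.0]
ft_force: [-0.3, 0.8, -0.2]
grip_width: 0.11
grip_force: 40.0
```

```bash
python3 -m inch '[[0,0,0,0,0,0],[0,0,0,0,0,0],[0,0,0,0,0,0],[0,0,25,0,0,0],[0,0,70,0,0,0],[-20,-10,120,0,0,-10],[-60,-30,170,0,0,-25],[-100,-50,220,0,0,-40],[-120,-52,245,0,0,-60],[-120,-52,245,0,0,-85],[-120,-52,245,0,0,-85],[-120,-52,245,0,0,-85],[-120,-52,245,0,0,-85],[-120,-52,245,0,0,-85],[-120,-52,245,0,0,-85]]' 30 40
python3 - <<'E'
from cups import *
shot('wrist','w19'); s=ctrl.get_state(); print(s['position'],s['tool_rot'])
z=load('w19'); K,T=z['K'],z['T']
def near(c): q=T[:3,:3].T@(np.array(c)-T[:3,3]); return (K@q/q[2])[:2]
u,v=near((.479,-.422,.056)); cup('w19',(max(0,int(u-75)),max(0,int(v-60)),int(u+75),min(270,int(v+90))))
p,h,ok=cloud('w19'); X=p[...,:2]-np.array([.5055,-.132]); r=np.hypot(X[...,0],X[...,1])
b=ok&(r<.1)&(h[...,0]>100)&(h[...,0]<130)&(h[...,1]>100)&(p[...,2]>.02)
q=p[b&(r<.05)&(p[...,2]>.064)&(p[...,2]<.075)]; print('blue rim',q[:,2].max(),cv2.minEnclosingCircle((q[:,:2]*1000).astype(np.float32)))
q=p[b&(p[...,2]>.077)]; print('blue handle',len(q),np.median(q[:,2]),q.mean(0))
q=p[ok&(r<.1)&(h[...,1]<60)&(p[...,2]>.06)&(p[...,2]<.08)&(r>.047)]; print('white handle',len(q),np.median(q[:,2]),q.mean(0))
E
```

```text
time: 41.72
position: [0.3804, -0.2494, 0.3186]
tool_rot: [-3.142, -0.004, -0.0]
ft_force: [0.5, -0.4, 0.0]
grip_width: 0.348
grip_force: 0.0
[ 0.38045013 -0.24930519  0.31858815] [-3.14151421e+00 -3.66506455e-03 -3.87975411e-05]
w19 384 top z 0.0663 end [ 0.3935 -0.4171] grip [ 0.4134 -0.4182] dir 176.9 axis [ 0.4793 -0.4218] len 0.045
blue rim 0.07499522142137272 ((505.6756591796875, -133.86900329589844), 43.41407775878906)
blue handle 476 0.0828951324802766 [ 0.49966788 -0.19468536  0.08270556]
white handle 444 0.0700760822554943 [ 0.44831004 -0.10961846  0.06903785]
```

Blue is home: its handle top is about 13 mm above white's and the axes agree within 2 mm. Orange is next.

```bash
python3 -m inch '[[10,-55,-20,0,0,-3],[20,-110,-60,0,0,-3],[33,-160,-100,0,0,-3],[33,-169,-150,0,0,-3],[33,-169,-200,0,0,-3],[33,-169,-240,0,0,-3],[33,-169,-258,0,0,-3],[33,-169,-265,0,0,-3],[33,-169,-265,0,0,-3],[33,-169,-265,0,0,-3]]' 45 40
python3 -m inch '[[0,0,0,0,0,0],[0,0,0,0,0,0],[0,0,0,0,0,0],[0,0,0,0,0,0],[0,0,0,0,0,0],[0,0,0,0,0,0],[0,0,0,0,0,0]]' 0 40
python3 -m inch '[[0,0,30,0,0,0],[0,0,80,0,0,0],[0,0,120,0,0,0],[0,0,120,0,0,0],[0,0,120,0,0,0]]'
python3 - <<'E'
from cups import *
shot('wrist','w20'); s=ctrl.get_state(); P=s['position']; print(P,s['tool_rot'])
p,h,ok=cloud('w20'); c=np.array([.4793,-.4218]); a=np.radians(177); d=np.array([np.cos(a),np.sin(a)]); n=np.array([-d[1],d[0]])
X=p[...,:2]-c; A=X@d; B=X@n; r=np.hypot(A,B); m=ok&(r<.05)&(p[...,2]>.09)&(p[...,2]<.2)&(h[...,0]>3)&(h[...,0]<22)&(h[...,1]>80)
for nm,mm in[('far',m&(A<-.03)),('left',m&(B>.03)&(abs(A)<.02)),('right',m&(B<-.03)&(abs(A)<.02))]:
    q=p[mm]; print(nm,len(q),np.percentile(q[:,2],[50,98]).round(4) if len(q) else '', r[mm].max().round(4), A[mm].min(),B[mm].min(),B[mm].max())
E
```

```text
time: 43.02
position: [0.4145, -0.419, 0.0551]
tool_rot: [3.139, -0.081, 0.004]
ft_force: [0.8, -0.5, -0.3]
grip_width: 0.514
grip_force: 0.0
time: 43.9
position: [0.4135, -0.4183, 0.0536]
tool_rot: [3.14, -0.082, -0.0]
ft_force: [-0.3, 0.1, 0.2]
grip_width: 0.11
grip_force: 40.0
time: 44.52
position: [0.4133, -0.4175, 0.1727]
tool_rot: [-3.139, 0.082, 0.001]
ft_force: [-0.8, 0.2, -0.8]
grip_width: 0.108
grip_force: 40.0
[ 0.41307046 -0.41730668  0.17220136] [-3.13895926e+00  8.16656678e-02  2.74362300e-03]
far 3882 [0.1672 0.1746] 0.0415 -0.04048153903001092 -0.028341532924752468 0.025114503834963414
left 3095 [0.1659 0.1744] 0.0409 -0.019977899609278198 0.0300004880387403 0.04026166254934556
right 3929 [0.1621 0.1744] 0.0435 -0.019999779071612232 -0.04310784010495672 -0.03000318978572744
```

```bash
python3 -m inch '[[0,20,15,0,0,5],[8,60,15,0,0,10],[16,110,15,0,0,20],[24,160,15,0,0,30],[32,210,15,0,0,33],[36,251,15,0,0,33],[36,251,15,0,0,33],[36,251,-5,0,0,33],[36,251,-15,0,0,33],[36,251,-15,0,0,33],[36,251,-15,0,0,33]]'
python3 - <<'E'
from cups import *
shot('wrist','w21'); s=ctrl.get_state(); P=s['position']; print(P,s['tool_rot'],s['ft_force'])
p,h,ok=cloud('w21'); X=p[...,:2]-np.array([.5057,-.133]); r=np.hypot(X[...,0],X[...,1])
a=np.radians(210); d=np.array([np.cos(a),np.sin(a)]); n=np.array([-d[1],d[0]]); A=X@d; B=X@n
m=ok&(r<.055)&(p[...,2]>.12)&(p[...,2]<.17)&(h[...,0]>3)&(h[...,0]<22)&(h[...,1]>80)
print(A[m].min(),B[m&(abs(A)<.02)].min(),B[m&(abs(A)<.02)].max())
E
```

```text
time: 45.95
position: [0.4496, -0.1678, 0.1588]
tool_rot: [3.034, 0.812, -0.0]
ft_force: [-0.2, 0.1, -0.3]
grip_width: 0.11
grip_force: 40.0
[ 0.44979182 -0.16772009  0.15900498] [3.03428180e+00 8.12055268e-01 6.90058634e-04] [-0.32379263  0.99764201 -0.48592341]
-0.04121881860197219 -0.04048335306100524 0.04338816819505145
```

```bash
python3 -m inch '[[0,1.5,-25,0,0,0],[0,1.5,-40,0,0,0],[0,1.5,-52,0,0,0],[0,1.5,-60,0,0,0],[0,1.5,-66,0,0,0],[0,1.5,-70,0,0,0],[0,1.5,-72,0,0,0],[0,1.5,-73,0,0,0],[0,1.5,-73,0,0,0]]'
python3 -m inch '[[0,0,0,0,0,0],[0,0,0,0,0,0],[0,0,0,0,0,0],[0,0,25,0,0,0],[0,0,70,0,0,0],[-15,-10,120,0,0,-10],[-35,-30,170,0,0,-20],[-60,-50,220,0,0,-30],[-70,-82,232,0,0,-30],[-70,-82,232,0,0,-30],[-70,-82,232,0,0,-30]]' 30 40
python3 - <<'E'
from cups import *
shot('wrist','w22'); s=ctrl.get_state(); print(s['position'],s['tool_rot'])
im,_,_=shot('side','side2')
c=np.zeros((600,640,3),np.uint8); c[:270]=load('w22')['im'][:270,:,::-1]; c[270:]=cv2.resize(im[190:355,225:415,::-1],(380,330))[:330].copy() if 0 else 0
b=cv2.resize(im[190:355,225:400,::-1],None,fx=2,fy=2,interpolation=cv2.INTER_CUBIC); c[270:600,:350]=b; cv2.imwrite('pics/c11.png',c)
p,h,ok=cloud('w22'); X=p[...,:2]-np.array([.5057,-.133]); r=np.hypot(X[...,0],X[...,1])
col={'blue':(h[...,0]>100)&(h[...,0]<130)&(h[...,1]>100),'orange':(h[...,0]>3)&(h[...,0]<22)&(h[...,1]>130),'white':h[...,1]<60}
for n,zz in(('white',.063),('blue',.077),('orange',.0915)):
    q=p[ok&col[n]&(r>.047)&(r<.09)&(p[...,2]>zz)&(p[...,2]<.12)]; print(n,'handle',len(q),np.median(q[:,2]),q.mean(0))
q=p[ok&col['orange']&(r<.05)&(p[...,2]>.078)&(p[...,2]<.09)]; print('orange rim',cv2.minEnclosingCircle((q[:,:2]*1000).astype(np.float32)))
E
```

```text
time: 47.12
position: [0.4501, -0.1658, 0.0864]
tool_rot: [-3.034, -0.813, -0.002]
ft_force: [-2.0, 1.1, 4.0]
grip_width: 0.107
grip_force: 40.0
time: 48.5
position: [0.3795, -0.247, 0.317]
tool_rot: [-3.141, -0.001, 0.001]
ft_force: [-0.1, 0.6, -0.6]
grip_width: 0.345
grip_force: 0.0
[ 0.37961478 -0.24660863  0.31679304] [-3.14115548e+00 -2.38818136e-03  2.22617802e-03]
white handle 434 0.07027022609073807 [ 0.44943188 -0.11173762  0.07021494]
blue handle 402 0.08334806806886425 [ 0.50040905 -0.19852661  0.08308893]
orange handle 398 0.09861011768206299 [ 0.44798877 -0.16386187  0.09817182]
orange rim ((500.7347106933594, -132.3726806640625), 46.24474334716797)
```

View pics/c11.png

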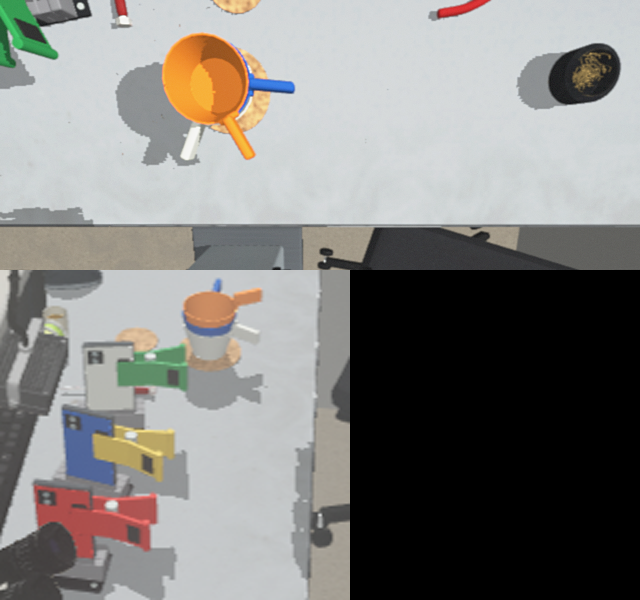

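The last view shows the stack upright on the coaster: orange rim at (207,80), with the white, orange and blue handles fanned out at (190,142), (240,138) and (275,87). The handle tops step up 13 and 15 mm and the grip points are at least 52 mm apart. All three clips hold their phones. Handing in.

```bash
python3 -c "
from bench import ctrl
print(ctrl.close_job())"
```

```text
the job is handed in; nothing more can be done
None
```

I handed the job in at about 49 s with all three phones clipped in their docks and the three cups nested on the large coaster, handles fanned out; the hand-in returned no verdict, so I don't have the result.

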